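Snap the wax moulds shut, then hold the sprung chest hatch for loading

ROBOT

A 6-joint arm with a two-finger parallel gripper is mounted at the origin on the work surface. World frame = base frame: x ahead of the robot, y to its left, z up, the work surface at z = 0. Lengths are in m, angles in rad, forces in N, time in s.
With the tool pointing down it reaches from about 0.3 to 0.875 m from the base axis. Payload 6.4 kg.
Tool frame: the origin (TCP) lies midway between the tips of the shut fingers; the grasp point (between the pads) lies 19 mm behind it; z points along the fingers, y is the direction in which the jaws open and shut (so a half turn about z gives the same grasp; the last joint's range is limited). The gripper opens to 85 mm and grips with 20 to 120 N. Pads are 22 mm wide; open, the fingers measure 114 mm over their backs; the gripper's body (76 mm by 85 mm) begins 54 mm behind the grasp point. The pads swing forward as they close: fully open they stand 13 mm farther back than shut.
Start: joints at [-1.389, 0.181, 1.607, -0, 1.354, -0.206], TCP at [0.217, -0.532, 0.231] pointing down, gripper open.
Joint ranges: [-2.99, 2.99], [-0.89, 2.07], [0.3, 2.58], [-1.14, 4.28], [0, 2.63], [-3.12, 3.12]. Speed limits (rad/s): [2.57, 2.57, 3.01, 3.14, 3.14, 3.14].

INTERFACE

Orientations are given as a unit quaternion [w, x, y, z].
In Python, from bench import get_obs, camera, hand_in gives the robot as it stands.
- The arm moves only by the tool drive_tool, never from a script. Its argument "deltas" is a list of rows, each a list of 2 entries, a list of its own where there are three numbers: the shift along the world's x, y, z in m, then the turn about the world's z in rad. A call has 1 to 10 rows; each row shifts and turns the pose as measured when the row begins; what a row does not reach is not made up. A row lasts 1/10 s, in which the tool goes at most 50 mm and 8.59 degrees, less where a joint would pass 70% of its speed; a pose out of reach is approached as far as the arm can. A call is refused whole if a number of a shift passes 0.05 or a number of a turn 0.15, either way. A call with a gripper value outside its range is refused whole. "gripper" is the opening, from 0 (shut) to 1 (fully open), set as the call begins (left out, the last holds). The fingers move at their own pace and stop on an object; the grip force is fixed at half the most. Time passes only in rows, so rows that do not move let the fingers close. It gives the time, the measured TCP pose, the force and the opening at its end, in the units of the state.
- get_obs(): the state, without advancing time (a new reading comes with each control period).
- camera(name): name is "scene" or "top" or "wrist"; returns a dict with "frame" (384x512x3 uint8, red, green, blue), "fx", "fy", "cx", "cy" (pixels), "eye" and "attitude" of the camera in the world. Camera axes: x right, y down, z forward; pixel columns grow to the right and rows downward; lengths in m; the calibration is good to about 2 mm. A picture is of the moment at which its call begins. There is no depth.
- hand_in(): hands the job in, once; it reports no verdict.
The state is a dict: "time_s": time; "q": joint angles; "dq": joint speeds; "joint_efforts": joint torques, N m; "eef_pos": TCP position; "eef_rot": TCP orientation; "wrist_force": force on the tool from outside, world axes, zero at the start; "torque": the same for the moment, N m; "opening": opening from 0.0 (shut) to 1.0 (fully open).
Only numpy, scipy, OpenCV 4.12 (cv2) and the standard library are available. Lean on these libraries where they do the work, as an engineer would, in place of code of your own. Each camera call takes 0.05 s, during which the arm holds its last target.

TASK

Get the batch ready for curing: first press both covers of the twin wax mould down until they snap shut and stay shut, then take the handle of the wooden curing chest's sprung hatch and raise it past its balance point (57 degrees, marked by the thin rod beside the hatch) by at least a few degrees, but keep hold so that it does not fly up to its stop. Ease it back and finish while still holding it still with the gripper just below the balance point, between about 5 and 15 degrees under it, so that it can be loaded; do not let go at the end, and leave the bottles, pitcher and other things alone.

Things in the scene. Friction and masses are not known exactly. Their poses are not given: they have to be found in the camera images.
- chest: Dark wooden curing chest, fixed: open box 240 x 240 mm, 100 mm high, closed on top by a hinged wooden hatch. Origin at the middle of its underside, on the bench; z up, own x points level from the handle side to the hinge side, y along the hinge. It stands on the left or the right of the bench, turned up to 0.35 rad.
- rod_tip (a point): Tip of a thin fixed steel rod (6 mm thick, 200 mm long) beside the hatch's +y edge. The rod rises from the hinge at 57 degrees above level, leaning to the handle side: a hatch parallel to it is at its balance point.
- hatch (a joint): Angle of the hatch in rad: 0 shut, grows as the handle edge rises, stop at 1.45. Board 238 x 238 x 22 mm, 1.5 kg, with a spring in the hinge carrying most of it. Balance point at 1.0 (57 degrees): let go below it the hatch falls shut, above it it flies up to the stop. Lifting at the handle takes about 4 N near shut, falling to 0 at the balance point; at 0.85 it rests on the hand with about 1 N.
- hatch_handle (a point): Middle of the handle: round steel bar 12 mm thick, 110 mm long, along the chest's y, on two end posts; axis 50 mm above the board. In the chest's frame at hatch angle q it lies at x = 0.120 - 0.200 cos q + 0.073 sin q, y = 0, z = 0.100 + 0.200 sin q + 0.073 cos q (m). The round bar can turn between fingers that keep their orientation.
- hatch_hinge (a point): Middle of the hatch's hinge axis, at x = 0.120, z = 0.100 m in the chest's frame; the axis is the chest's y.
- mould: Twin wax mould, fixed: dark steel base plate 150 x 220 x 12 mm with two aluminium moulds, each 90 x 85 mm, 42 mm high above the bench, side by side along its y (centres at y = +0.055 and -0.055 m). Origin at the middle of the underside; own x points from the covers' free edges to their hinges, z up. On the other side of the bench from the chest, turned up to 0.35 rad.
- cover_left (a joint): Angle of the left cover (at the mould's y = +0.055), rad: 0 flat shut, stands sprung open at about 0.7. Plate 92 x 85 x 4 mm; hinge along the mould's y at x = 0.048, z = 0.042 m in its frame, free edge towards -x. Pressed 55 mm from the hinge it resists with up to about 7 N; let go above 0.12 it springs back, below 0.12 it snaps flat and is held. Flat, its top is 46 mm above the bench (raised panel: 48).
- cover_left_edge (a point): Middle of the free edge of the left cover, on its upper face, 94 mm from the hinge.
- cover_right (a joint): Angle of the right cover (at the mould's y = -0.055), rad: 0 flat shut, stands sprung open at about 0.7. Plate 92 x 85 x 4 mm; hinge along the mould's y at x = 0.048, z = 0.042 m in its frame, free edge towards -x. Pressed 55 mm from the hinge it resists with up to about 7 N; let go above 0.12 it springs back, below 0.12 it snaps flat and is held. Flat, its top is 46 mm above the bench (raised panel: 48).
- cover_right_edge (a point): Middle of the free edge of the right cover, on its upper face, 94 mm from the hinge.
- bottle_mid: Bystander, to be left alone: amber glass bottle, black cap, 44 mm diameter, 110 mm tall, between the chest and the mould. Origin at the middle of its underside.
- bottle_near: Bystander, to be left alone: smaller amber bottle, 40 mm diameter, 85 mm tall, also between the chest and the mould, nearer the robot. Origin at the middle of its underside.
- pitcher: Bystander, to be left alone: open copper pitcher with handle, 90 mm diameter, 110 mm tall, at the back. Origin at the middle of its underside.
- tin: Bystander, to be left alone: round metal tin, 60 mm diameter, 45 mm tall, in front of the chest and mould, nearer the robot. Origin at the middle of its underside.
- wood_bowl: Bystander, to be left alone: wooden bowl, 90 mm diameter, 45 mm tall, near the robot on its right. Origin at the middle of its underside.
- wax_tray: Bystander, to be left alone: low white divided tray, 80 x 100 x 22 mm, near the robot on its left. Origin at the middle of its underside.

How it is judged:
By the outcome, as a careful person would: the job done as asked, in the order asked, and still so for the second after the job is handed in, while the arm keeps its last pose, push and grip.
It also fails if it takes over 72 s, if anything falls off the work surface, if the arm or the gripper's body presses on something with over 40 N, if the wrist force passes 120 N, or if a joint passes its speed limit or range.

## Working session

There is one attempt and no reset: what is moved stays moved. The work goes in short steps, Python scripts to look and compute and a tool call to move; the robot and the scene stay as the last step left them, time stands still between calls to the robot, and variables do not carry over. Pictures are saved under pics/ and viewed, and the job is handed in when it is done.

Besides the shell and the picture viewer there is one more tool, called as name(argument=value, ...) on one line, values as JSON. drive_tool: Moves the arm, as the interface text tells. Its arguments: {"type":"object","properties":{"deltas":{"type":"array","items":{"type":"array"}},"gripper":{"type":"number"}},"required":["deltas"]}

```bash
mkdir -p pics; ls; python3 - <<'E'
from bench import get_obs,camera
import cv2,numpy as np,json
o=get_obs();print(o)
for n in ["scene","top"]:
    c=camera(n);cv2.imwrite(f"pics/{n}0.png",cv2.cvtColor(c["frame"],cv2.COLOR_RGB2BGR))
    print({k:v for k,v in c.items() if k!="frame"})
E
```

```text
pics
{'time_s': 0.0, 'q': array([-1.38929893e+00,  1.81574514e-01,  1.60802450e+00,  3.42533554e-05,
        1.35375496e+00, -2.06266880e-01]), 'dq': array([-0.00174106,  0.00048144, -0.00182037,  0.00059151, -0.00159633,
       -0.00058405]), 'joint_efforts': array([ 6.50009606e-04, -4.44874263e+01, -3.51335764e+01, -3.36770217e-04,
        8.93878983e-03,  3.33918092e-05]), 'eef_pos': array([ 0.21736177, -0.53174214,  0.23035734]), 'eef_rot': array([-8.80387178e-04,  9.81263993e-01,  1.92666030e-01,  2.76268190e-05]), 'wrist_force': array([-0.15854026,  0.01094799, -0.25091671]), 'torque': array([-0.00987177,  0.0096926 , -0.0105917 ]), 'opening': 0.9997897718738534}
{'fx': 403.7407659552526, 'fy': 403.7407659552526, 'cx': 259.4380473621823, 'cy': 189.61835946303205, 'eye': array([1.15662266, 0.3546462 , 0.93985908]), 'attitude': array([-0.20076531,  0.50707742,  0.77745074, -0.31326688])}
{'fx': 452.45854115379444, 'fy': 452.45854115379444, 'cx': 267.8655599784079, 'cy': 192.28438237746713, 'eye': array([0.30819829, 0.02486415, 1.50071819]), 'attitude': array([-0.0572085 ,  0.71235091, -0.69707443,  0.05805702])}
```

View pics/scene0.png

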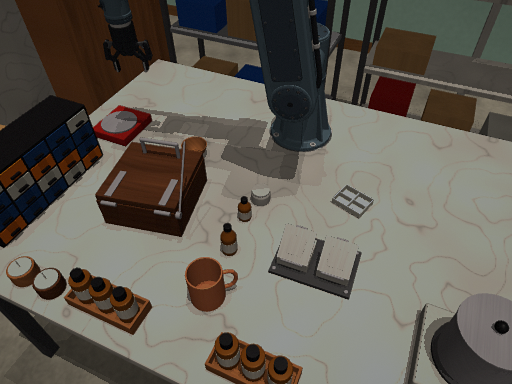

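View pics/top0.png

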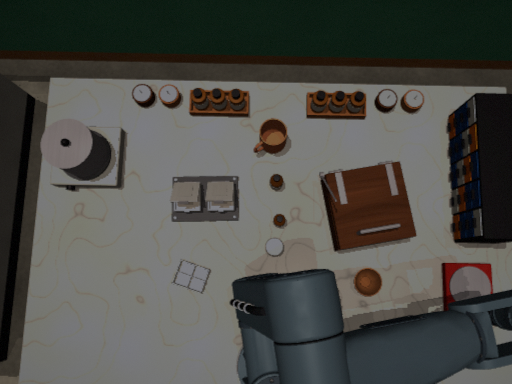

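Scene: the chest is at top-image (368,205) on the robot's right, with its handle near (380,229). The mould is at (205,198) on the left with both covers open. I'll zoom in for accurate points.

```bash
cat > h.py <<'E'
import numpy as np,cv2
from scipy.spatial.transform import Rotation as R
from scipy.optimize import least_squares
def cam(name):
    from bench import camera
    return camera(name)
def rot(q): return R.from_quat([q[1],q[2],q[3],q[0]])
def proj(c,P):
    p=rot(c["attitude"]).inv().apply(np.atleast_2d(P)-c["eye"])
    return np.c_[c["fx"]*p[:,0]/p[:,2]+c["cx"],c["fy"]*p[:,1]/p[:,2]+c["cy"]]
def back(c,uv,z):
    d=rot(c["attitude"]).apply([(uv[0]-c["cx"])/c["fx"],(uv[1]-c["cy"])/c["fy"],1.]);return c["eye"]+d*(z-c["eye"][2])/d[2]
def crop(c,x0,y0,w,h,s,fn,pts=None):
    im=cv2.cvtColor(c["frame"],cv2.COLOR_RGB2BGR)[y0:y0+h,x0:x0+w]
    im=cv2.resize(im,None,fx=s,fy=s,interpolation=cv2.INTER_CUBIC)
    for i in range(0,w,10):
        cv2.putText(im,str(x0+i),(i*s,8),0,.3,(0,255,255)) if i%20==0 else 0
        cv2.line(im,(i*s,10),(i*s,15),(0,255,255))
    for i in range(0,h,10):
        cv2.putText(im,str(y0+i),(0,i*s+3),0,.3,(0,255,255)) if i%20==0 else 0
    if pts is not None:
        for u,v in pts: cv2.circle(im,(int((u-x0+.5)*s),int((v-y0+.5)*s)),3,(0,255,0),1)
    cv2.imwrite(fn,im)
E
python3 - <<'E'
from h import *
import pickle
t=cam("top");s=cam("scene");pickle.dump((t,s),open("c0.pkl","wb"))
crop(t,160,165,95,70,8,"pics/tm.png");crop(t,310,150,115,105,5,"pics/tc.png")
crop(s,260,215,110,85,7,"pics/sm.png");crop(s,90,125,125,115,5,"pics/sc.png")
E
```

```text
(no output)
```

View pics/tm.png

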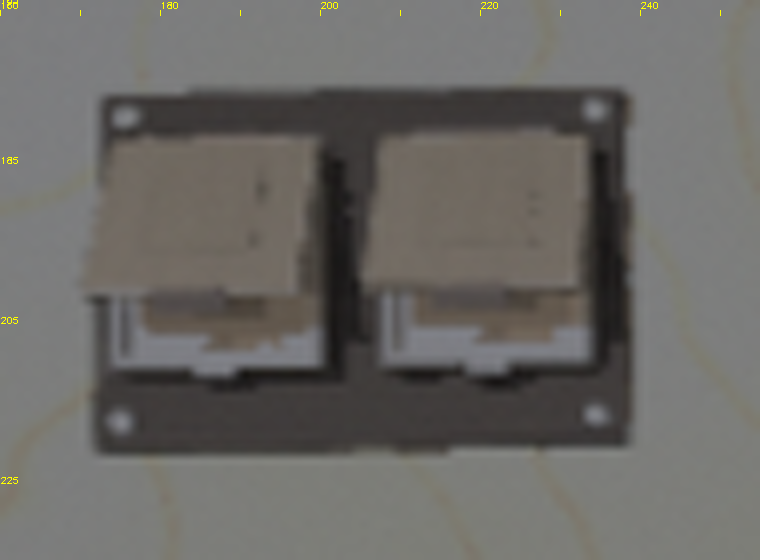

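View pics/tc.png

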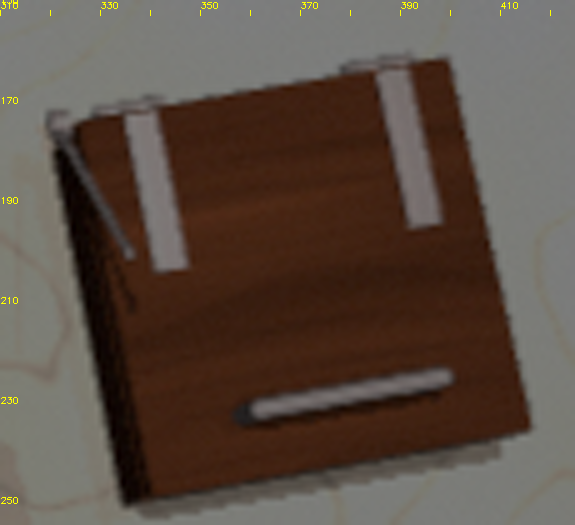

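View pics/sm.png

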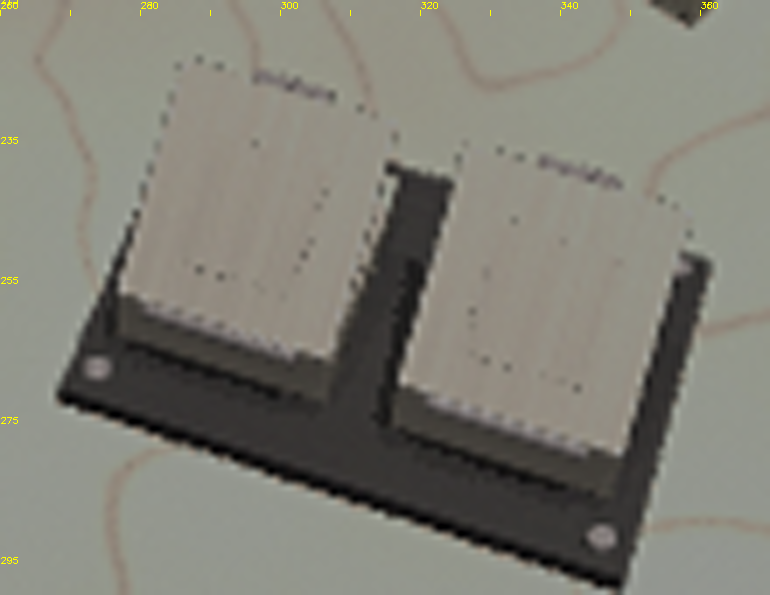

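View pics/sc.png

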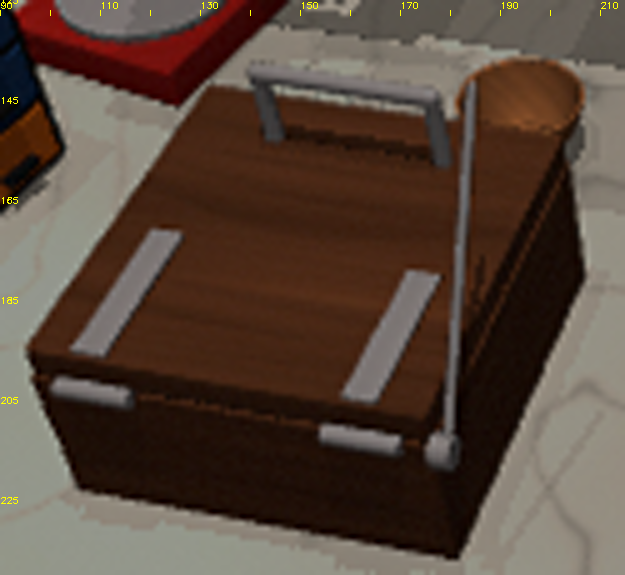

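```bash
cat > fit.py <<'E'
from h import *
import pickle
t,s=pickle.load(open("c0.pkl","rb"))
def W(p,L):
    L=np.atleast_2d(L);c,sn=np.cos(p[2]),np.sin(p[2])
    return np.c_[p[0]+c*L[:,0]-sn*L[:,1],p[1]+sn*L[:,0]+c*L[:,1],L[:,2]]
def fit(obs,p0):
    def f(p): return np.concatenate([(proj(c,W(p,l))[0]-uv) for c,l,uv in obs])
    r=least_squares(f,p0,loss="soft_l1");print(np.round(r.x,4));print(np.round(r.fun.reshape(-1,2) if 0 else f(r.x).reshape(-1,2),1).tolist());return r.x
def T(x0,y0,sc,px):return np.array([x0+px[0]/sc-.5,y0+px[1]/sc-.5])
tm=lambda *p:T(160,165,8,p); sm=lambda *p:T(260,215,7,p); tc=lambda *p:T(310,150,5,p); sc=lambda *p:T(90,125,5,p)
if __name__=="__main__":
    h=.012
    om=[(t,(.075,.11,h),tm(103,97)),(t,(.075,-.11,h),tm(627,90)),(t,(-.075,-.11,h),tm(630,447)),(t,(-.075,.11,h),tm(97,453)),
     (s,(.075,-.11,h),sm(60,390)),(s,(.075,.11,h),sm(622,578)),(s,(-.075,.11,h),sm(712,262))]
    pm=fit(om,[.3,.15,0])
    q=np.deg2rad(57)
    z=.123
    oc=[(t,(.119,-.119,z),tc(448,60)),(t,(-.119,-.119,z),tc(530,430)),(t,(-.119,.119,z),tc(148,500)),
     (t,(-.08,.055,.173),tc(250,410)),(t,(-.08,-.055,.173),tc(450,376)),
     (s,(-.08,-.055,.173),sc(250,70)),(s,(-.08,.055,.173),sc(438,97)),
     (s,(.119,-.119,z),sc(32,352)),(s,(-.119,-.119,z),sc(210,87)),(s,(.119,.119,z),sc(430,420)),(s,(.12,.12,0),sc(460,555)),(s,(.12,-.12,0),sc(80,488))]
    pc=fit(oc,[.3,-.25,0])
    np.save("pm.npy",pm);np.save("pc.npy",pc)
    for c,uv in((t,tc(130,256)),(s,sc(472,88))):
        print(uv,proj(c,W(pc,[[.12-.2*np.cos(q),.128,.1+.2*np.sin(q)]])))
    print("handle",W(pc,[-.08,0,.173]))
    for y in(.055,-.055):
      for a in (.6,.7,.8):
        print(y,a,[ (proj(c,W(pm,[[.048-.094*np.cos(a)+0*.004,y,.042+.094*np.sin(a)]])).round(1)).tolist() for c in(t,s)])
    print("obs edges L",tm(193,294),"R",tm(470,289), sm(577,171),sm(290,95))
    for n,u,v,zz in(("mid",276.5,182,.11),("near",279.5,220,.085),("pit",273,137,.11),("tin",275,246,.045),("bowl",368,282,.045)):print(n,back(t,(u,v),zz).round(3))
    print("tray",back(t,(192,276),.02).round(3))
E
python3 fit.py
```

```text
[0.5298 0.2363 0.0353]
[[-0.6, -0.4], [-0.4, -0.4], [-0.7, -0.5], [-0.8, -0.3], [-0.8, -1.2], [-0.1, -0.5], [-0.4, -0.9]]
[ 0.5048 -0.2861  0.1984]
[[-0.9, -1.1], [0.0, 0.0], [-0.2, -0.1], [0.8, 0.2], [-2.7, 0.4], [1.8, 0.1], [-1.1, -0.3], [-1.8, -0.7], [-0.5, -1.3], [-0.5, -0.6], [0.3, 0.6], [0.5, 0.3]]
[335.5 200.7] [[334.48707413 201.16638391]]
[183.9 142.1] [[184.36261808 141.32638051]]
handle [[ 0.42639295 -0.30183575  0.173     ]]
0.055 0.6 [[[183.2, 203.5]], [[341.6, 239.4]]]
0.055 0.7 [[[182.8, 201.3]], [[341.5, 239.3]]]
0.055 0.8 [[[182.4, 199.0]], [[341.3, 239.5]]]
-0.055 0.6 [[[218.3, 203.0]], [[301.0, 227.0]]]
-0.055 0.7 [[[218.1, 200.9]], [[300.5, 226.8]]]
-0.055 0.8 [[[217.8, 198.5]], [[299.9, 227.0]]]
obs edges L [183.625 201.25 ] R [218.25  200.625] [341.92857143 238.92857143] [300.92857143 228.07142857]
mid [ 0.57  -0.001  0.11 ]
near [ 0.454 -0.013  0.085]
pit [0.716 0.013 0.11 ]
tin [ 0.374 -0.001  0.045]
bowl [ 0.268 -0.297  0.045]
tray [0.274 0.264 0.02 ]
```

Pose fits are consistent: residuals are about 1 px and the predicted rod tip matches. Next I go up and over to the right cover, with fingers shut and the yaw turned to the handle direction.

drive_tool(deltas=[[[0,0,0.04],0.14],[[0,0,0.04],0.14],[[0,0,0.04],0.14],[[0,0.02,0.03],0.14],[[0.02,0.045,0],0.14],[[0.02,0.045,0],0.14],[[0.02,0.045,0],0.14],[[0.02,0.045,0],0.14],[[0.02,0.045,0],0.14],[[0.02,0.045,0],0.12]], gripper=0)

```text
time_s: 1.2
eef_pos: [0.3349, -0.2358, 0.3821]
eef_rot: [-0.002, 0.617, 0.787, -0.004]
wrist_force: [0.8, -0.5, -0.5]
opening: -0.002
```

drive_tool(deltas=[[[0.02,0.045,0],-0.04],[[0.02,0.045,0],0],[[0.02,0.045,0],0],[[0.02,0.045,0],0],[[0.02,0.045,0],0],[[0.02,0.045,0],0],[[0.02,0.045,0],0],[[0.02,0.045,-0.01],0],[[0.01,0.03,-0.03],0],[[0,0,0],0]])

```text
time_s: 2.2
eef_pos: [0.5037, 0.1677, 0.342]
eef_rot: [0.001, 0.629, 0.777, -0.003]
wrist_force: [-0.1, -0.9, -1.0]
opening: 0.003
```

drive_tool(deltas=[[[0.011,0.013,-0.03],0],[[0,0,-0.045],0],[[0,0,-0.045],0],[[0,0,-0.045],0],[[0,0,-0.04],0],[[0,0,-0.015],0],[[0,0,0],0]])

```text
time_s: 2.9
eef_pos: [0.5154, 0.1789, 0.1194]
eef_rot: [0.004, 0.629, 0.778, -0.001]
wrist_force: [-1.0, 0.2, 0.3]
opening: 0.003
```

```bash
python3 - <<'E'
from h import *
s=cam("scene");crop(s,240,150,140,150,5,"pics/s1.png")
from bench import get_obs
o=get_obs();print(o["eef_pos"],o["wrist_force"])
E
```

```text
[0.51592413 0.17904587 0.12044583] [ 0.05007617  0.58775597 -1.38135053]
```

View pics/s1.png

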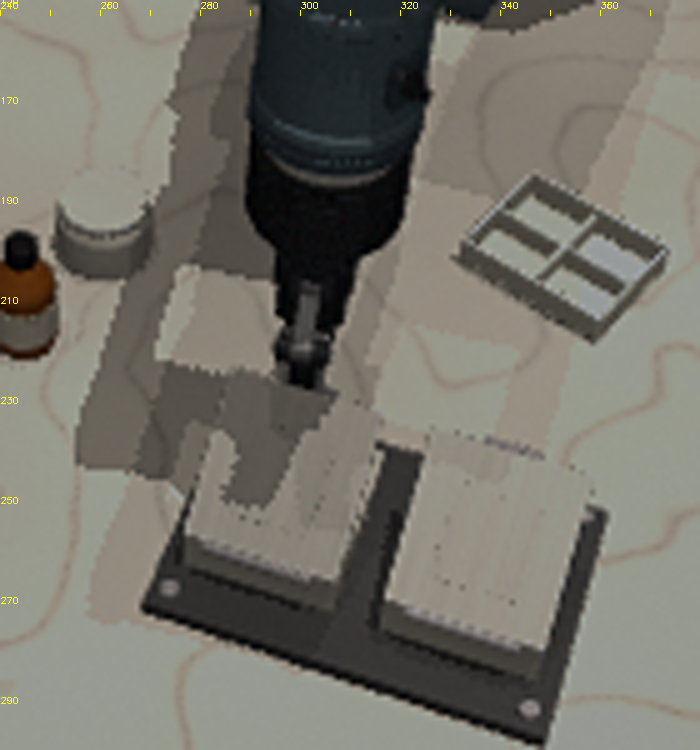

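Finger tips (300,227) are over the right cover. Pressing down.

drive_tool(deltas=[[[0,0,-0.02],0],[[0,0,-0.02],0],[[0,0,-0.015],0],[[0,0,-0.008],0],[[0,0,-0.004],0]])

```text
time_s: 3.45
eef_pos: [0.5257, 0.1786, 0.0639]
eef_rot: [0.012, 0.629, 0.777, 0.007]
wrist_force: [-1.6, -0.3, 4.7]
opening: 0.001
```

drive_tool(deltas=[[[-0.006,0,-0.006],0],[[-0.004,0,-0.006],0],[[0,0,-0.005],0],[[0,0,-0.004],0]])

```text
time_s: 3.85
eef_pos: [0.5179, 0.1787, 0.0452]
eef_rot: [0.015, 0.629, 0.777, 0.009]
wrist_force: [-13.7, -3.0, 43.1]
opening: -0.001
```

Firm bottom contact at 0.045. Lifting and going over to the left cover.

drive_tool(deltas=[[[0,0,0.02],0],[[0,0,0.04],0],[[0,0,0.045],0],[[0,0.01,0.03],0],[[0,0.045,0],0],[[0,0.045,0],0],[[-0.003,0.014,0],0],[[0,0,0],0]])

```text
time_s: 4.65
eef_pos: [0.5109, 0.295, 0.1823]
eef_rot: [0.012, 0.63, 0.776, 0.006]
wrist_force: [-1.3, 0.6, -0.6]
opening: 0.001
```

```bash
python3 - <<'E'
from h import *
s=cam("scene");crop(s,240,150,140,150,5,"pics/s2.png")
from bench import get_obs
o=get_obs();print(o["eef_pos"],o["wrist_force"])
E
```

```text
[0.51110839 0.29414536 0.18221946] [ 0.18893964  0.37353502 -0.45258516]
```

View pics/s2.png

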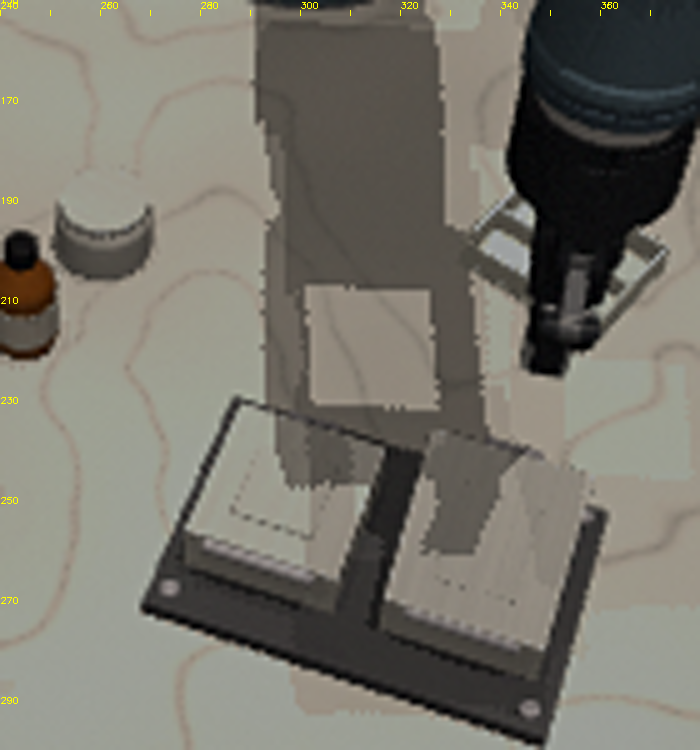

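The right cover is flat and shut (panel at (295,250)). The left one is still open (edge about (341,240)). Pressing the left.

drive_tool(deltas=[[[0,-0.002,-0.04],0],[[0,-0.001,-0.035],0],[[0,0,-0.02],0],[[0,0,-0.015],0],[[-0.004,0,-0.008],0],[[-0.004,0,-0.006],0],[[-0.003,0,-0.006],0]])

```text
time_s: 5.4
eef_pos: [0.5018, 0.2821, 0.0487]
eef_rot: [0.014, 0.633, 0.774, 0.006]
wrist_force: [-0.3, 0.4, -0.7]
opening: 0.001
```

drive_tool(deltas=[[[0,0,-0.002],0],[[0,0,-0.002],0]])

```text
time_s: 5.6
eef_pos: [0.5006, 0.2816, 0.0454]
eef_rot: [0.013, 0.633, 0.774, 0.005]
wrist_force: [-8.6, -1.1, 25.9]
opening: 0.005
```

drive_tool(deltas=[[[0,0,0.03],0],[[0,0,0.05],0],[[0,0,0.05],0],[[0,0,0.05],0],[[0,0,0.05],0],[[0,-0.025,0.04],0],[[0,-0.035,0.03],0],[[-0.005,-0.048,0],0],[[-0.005,-0.048,0],0],[[-0.005,-0.048,0],0]])

```text
time_s: 6.6
eef_pos: [0.4799, 0.0745, 0.3604]
eef_rot: [0.017, 0.628, 0.778, 0.008]
wrist_force: [1.3, -1.4, 0.4]
opening: 0.003
```

```bash
python3 - <<'E'
from h import *
s=cam("scene");crop(s,240,200,140,110,5,"pics/s3.png")
from bench import get_obs
o=get_obs();print(o["eef_pos"],o["wrist_force"])
E
```

```text
[0.47968002 0.06767475 0.36025781] [ 3.21726425 -3.08609975  1.53690445]
```

View pics/s3.png

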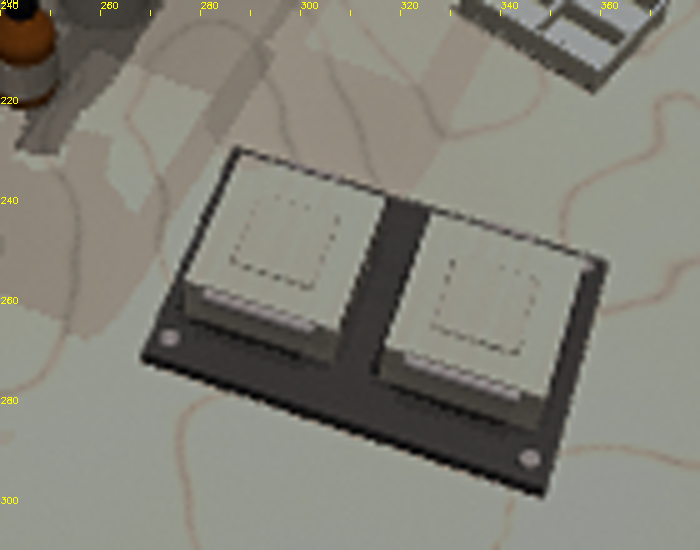

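Both covers are flat and shut (panels at (295,247) and (337,260)). On to the handle, opening the gripper.

drive_tool(deltas=[[[-0.007,-0.048,0],0],[[-0.007,-0.048,0],0],[[-0.007,-0.048,0],0],[[-0.007,-0.048,0],0],[[-0.007,-0.048,0],0],[[-0.007,-0.048,0],0],[[-0.006,-0.048,0],0],[[-0.005,-0.03,0],0],[[0,0,0],0]], gripper=1)

```text
time_s: 7.55
eef_pos: [0.4205, -0.3064, 0.3646]
eef_rot: [0.024, 0.63, 0.776, 0.006]
wrist_force: [0.6, 0.6, -0.2]
opening: 0.999
```

```bash
python3 - <<'E'
from h import *
w=cam("wrist");cv2.imwrite("pics/w1.png",cv2.cvtColor(w["frame"],cv2.COLOR_RGB2BGR))
from bench import get_obs
o=get_obs();print(o["eef_pos"],o["eef_rot"],o["wrist_force"])
pc=np.load("pc.npy");from fit import W
print(proj(w,W(pc,[[-.08,.055,.173],[-.08,-.055,.173],[-.08,0,.173]])))
E
```

```text
[ 0.4208865  -0.30477417  0.36464271] [0.02338156 0.63002309 0.77620167 0.00593071] [ 0.21494629 -0.47609996 -0.57579472]
[[249.93324845 106.79493558]
 [249.02682577 209.4391701 ]
 [249.45520773 160.92875748]]
```

View pics/w1.png

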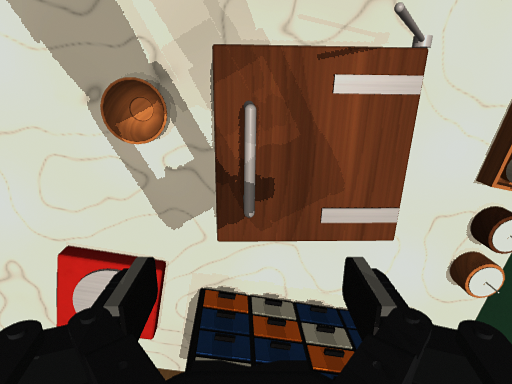

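The wrist view shows the bar's middle at (250,160), against a prediction of (249,161), so it's aligned. Descending.

drive_tool(deltas=[[[0.005,0.002,-0.04],0],[[0,0,-0.045],0],[[0,0,-0.045],0],[[0,0,-0.035],0],[[0,0,-0.02],0],[[0,0,-0.01],0],[[0,0,0],0]])

```text
time_s: 8.3
eef_pos: [0.4284, -0.294, 0.168]
eef_rot: [0.027, 0.627, 0.779, 0.006]
wrist_force: [-0.0, 0.4, 0.4]
opening: 0.999
```

drive_tool(deltas=[[[-0.002,-0.006,-0.012],0],[[0,0,-0.005],0],[[0,0,0],0]])

```text
time_s: 8.6
eef_pos: [0.4283, -0.3012, 0.1534]
eef_rot: [0.03, 0.626, 0.779, 0.006]
wrist_force: [-0.5, -0.1, -0.8]
opening: 1.001
```

```bash
python3 - <<'E'
from h import *
w=cam("wrist");cv2.imwrite("pics/w2.png",cv2.cvtColor(w["frame"],cv2.COLOR_RGB2BGR))
from bench import get_obs
o=get_obs();print(o["eef_pos"],o["eef_rot"],o["wrist_force"])
E
```

```text
[ 0.42841844 -0.30137385  0.15365089] [0.03045449 0.62623252 0.77901849 0.00596215] [ 0.12351272  0.15578334 -0.50834667]
```

View pics/w2.png

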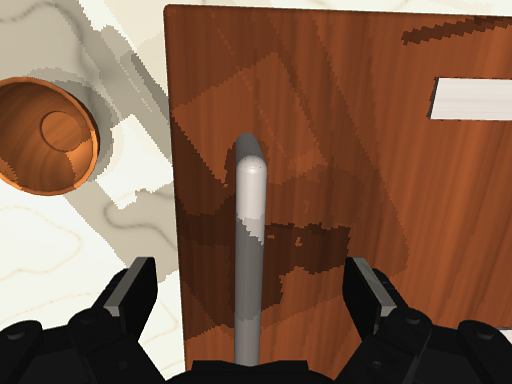

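The bar (column 250) is centred between the jaws. Closing.

drive_tool(deltas=[[[0,0,0],0],[[0,0,0],0],[[0,0,0],0],[[0,0,0],0],[[0,0,0],0],[[0,0,0],0]], gripper=0)

```text
time_s: 9.25
eef_pos: [0.428, -0.303, 0.1559]
eef_rot: [0.031, 0.626, 0.779, 0.005]
wrist_force: [-3.1, -0.3, 1.1]
opening: 0.117
```

```bash
python3 - <<'E'
import numpy as np
q=np.r_[0:.85:.1,.85:1.16:.05]
x=-.2*np.cos(q)+.073*np.sin(q)+.2; z=.2*np.sin(q)+.073*(np.cos(q)-1)
c,s=np.cos(.1984),np.sin(.1984)
for r in np.c_[q,x*c,x*s,z]:print(r.round(4))
E
```

```text
[0. 0. 0. 0.]
[0.1    0.0081 0.0016 0.0196]
[0.2    0.0181 0.0036 0.0383]
[0.3    0.0299 0.006  0.0558]
[0.4    0.0433 0.0087 0.0721]
[0.5    0.0583 0.0117 0.0869]
[0.6    0.0747 0.015  0.1002]
[0.7    0.0922 0.0185 0.1117]
[0.8    0.1108 0.0223 0.1213]
[0.85   0.1204 0.0242 0.1254]
[0.9    0.1303 0.0262 0.129 ]
[0.95   0.1402 0.0282 0.1321]
[1.     0.1504 0.0302 0.1347]
[1.05   0.1606 0.0323 0.1368]
[1.1    0.1709 0.0344 0.1384]
[1.15   0.1813 0.0365 0.1394]
```

drive_tool(deltas=[[[0.004,0.001,0.01],0],[[0.004,0.001,0.01],0],[[0.005,0.001,0.0095],0],[[0.005,0.001,0.009],0],[[0.006,0.001,0.009],0],[[0.006,0.001,0.0085],0]])

```text
time_s: 9.85
eef_pos: [0.456, -0.2975, 0.211]
eef_rot: [0.028, 0.628, 0.778, 0.002]
wrist_force: [-1.7, -3.0, -5.4]
opening: 0.114
```

drive_tool(deltas=[[[0.008,0.0015,0.008],0],[[0.007,0.0015,0.008],0],[[0.0075,0.0015,0.0075],0],[[0.008,0.0015,0.007],0],[[0.008,0.0015,0.007],0],[[0.008,0.0015,0.0065],0]])

```text
time_s: 10.45
eef_pos: [0.5033, -0.2881, 0.2602]
eef_rot: [0.026, 0.628, 0.778, -0.0]
wrist_force: [0.1, -3.4, -5.2]
opening: 0.118
```

drive_tool(deltas=[[[0.009,0.002,0.005],0],[[0.009,0.002,0.005],0],[[0.009,0.002,0.0045],0],[[0.009,0.002,0.004],0],[[0.009,0.002,0.004],0],[[0,0,0],0]])

```text
time_s: 11.05
eef_pos: [0.5542, -0.2782, 0.2884]
eef_rot: [0.028, 0.627, 0.778, -0.001]
wrist_force: [-1.3, -3.3, -1.1]
opening: 0.118
```

```bash
python3 - <<'E'
from h import *
s=cam("scene");crop(s,70,60,160,150,5,"pics/s4.png")
from bench import get_obs
o=get_obs();print(o["eef_pos"],o["wrist_force"],o["q"])
E
```

```text
[ 0.55362117 -0.27831444  0.28822439] [-0.8223445  -4.28911411 -0.40784414] [-0.65543907  0.20036004  1.46998902 -0.0031933   1.41518359 -0.86852611]
```

View pics/s4.png

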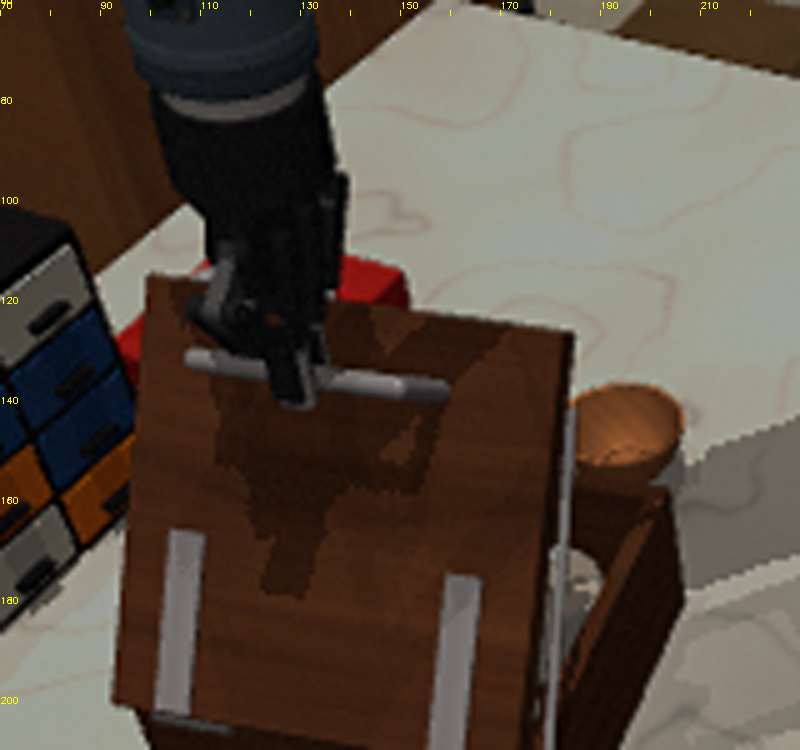

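The hatch follows the handle, with the bar firmly held at (128,135) and an estimated angle of 0.87. Now past the balance point to about 1.10.

drive_tool(deltas=[[[0.009,0.002,0.003],0],[[0.009,0.002,0.0025],0],[[0.009,0.002,0.002],0],[[0.009,0.002,0.0015],0],[[0.008,0.001,0.001],0],[[0.002,0,0],0],[[0,0,0],0]])

```text
time_s: 11.8
eef_pos: [0.6032, -0.2686, 0.301]
eef_rot: [0.029, 0.627, 0.778, -0.001]
wrist_force: [-0.2, -3.8, 0.0]
opening: 0.11
```

```bash
cat > chk.py <<'E'
from h import *
import sys,pickle
n=sys.argv[1]
s=cam("scene");t=cam("top");pickle.dump((s,t),open(f"c{n}.pkl","wb"));crop(s,70,60,160,150,5,f"pics/s{n}.png");crop(t,300,150,130,110,6,f"pics/t{n}.png")
from bench import get_obs
o=get_obs();print(o["time_s"],o["eef_pos"],o["eef_rot"],o["wrist_force"])
p=np.load("pc.npy");c,sn=np.cos(p[2]),np.sin(p[2])
# grasp point, world -> chest
g=o["eef_pos"]-0.019*rot(o["eef_rot"]).apply([0,0,1])
lx=c*(g[0]-p[0])+sn*(g[1]-p[1]); ly=-sn*(g[0]-p[0])+c*(g[1]-p[1]);rx,rz=lx-.12,g[2]-.1
print("grasp chest",lx,ly,g[2],"r",np.hypot(rx,rz),"(.2129) q",np.arctan2(rz,-rx)-np.arctan2(.073,.2))
E
python3 chk.py 5
```

```text
11.9 [ 0.60284554 -0.26868546  0.30093698] [ 2.88874456e-02  6.27584980e-01  7.78011616e-01 -7.30737193e-04] [ 0.49321546 -3.43377897  1.76895097]
grasp chest 0.09884502015493692 -0.0014088124329075108 0.3199052464831624 r 0.22092046216470176 (.2129) q 1.1249161648752888
```

View pics/s5.png

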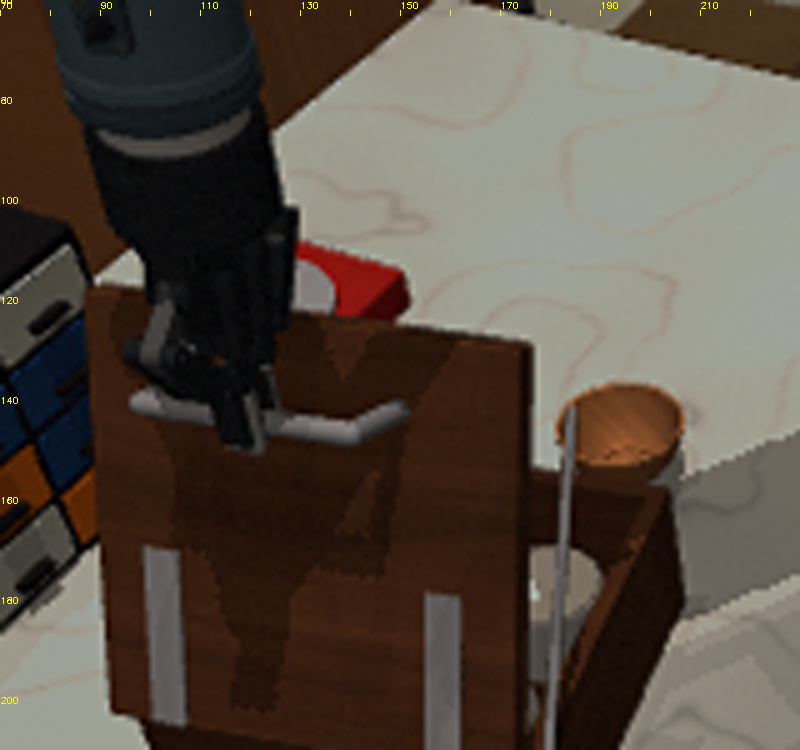

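```bash
cat > q.py <<'E'
from fit import *
import sys
s,tt=pickle.load(open(f"c{sys.argv[1]}.pkl","rb"));p=np.load("pc.npy")
for q in map(float,sys.argv[2:]):
    L=[[.12-.2*np.cos(q)+.073*np.sin(q),y,.1+.2*np.sin(q)+.073*np.cos(q)] for y in(-.055,.055)]
    L+=[[.12-.238*np.cos(q)+.023*np.sin(q),y,.1+.238*np.sin(q)+.023*np.cos(q)] for y in(-.119,.119)]
    print(q,proj(s,W(p,L)).round(1).tolist())
E
python3 q.py 5 1.0 1.05 1.1 1.15
```

```text
1.0 [[104.2, 134.6], [145.2, 140.5], [92.6, 115.2], [178.5, 126.9]]
1.05 [[101.9, 136.6], [143.3, 142.6], [89.9, 115.9], [176.7, 127.9]]
1.1 [[99.7, 138.7], [141.4, 144.8], [87.2, 117.0], [174.8, 129.0]]
1.15 [[97.4, 141.1], [139.5, 147.3], [84.5, 118.2], [172.9, 130.5]]
```

The measured hatch angle is about 1.11 (6° past the balance point), still held. Easing back to about 0.84.

drive_tool(deltas=[[[-0.007,-0.0015,-0.0005],0],[[-0.007,-0.0015,-0.001],0],[[-0.007,-0.0015,-0.0015],0],[[-0.007,-0.0015,-0.002],0],[[-0.007,-0.0015,-0.002],0],[[-0.007,-0.0015,-0.0025],0],[[-0.006,-0.001,-0.0025],0],[[-0.003,0,-0.001],0],[[0,0,0],0],[[0,0,0],0]])

```text
time_s: 12.9
eef_pos: [0.5471, -0.2797, 0.288]
eef_rot: [0.031, 0.628, 0.777, 0.001]
wrist_force: [1.0, -2.1, 2.3]
opening: 0.113
```

```bash
python3 chk.py 6; python3 q.py 6 .75 .8 .85 .9 .95
```

```text
13.0 [ 0.5472038  -0.27965294  0.28803503] [0.03074702 0.6282006  0.77744325 0.00078612] [-0.96938163 -2.02967345  2.05182668]
grasp chest 0.04204439845452478 -0.0011787998202811324 0.3069990823665415 r 0.2211915367117538 (.2129) q 0.8606498697585363
0.75 [[115.2, 128.3], [154.6, 133.9], [105.1, 114.8], [186.9, 126.0]]
0.8 [[113.0, 129.1], [152.8, 134.7], [102.7, 114.5], [185.4, 125.7]]
0.85 [[110.8, 130.2], [150.9, 135.9], [100.3, 114.3], [183.7, 125.6]]
0.9 [[108.6, 131.4], [149.1, 137.2], [97.8, 114.4], [182.1, 125.8]]
0.95 [[106.4, 132.9], [147.1, 138.8], [95.2, 114.7], [180.3, 126.3]]
```

View pics/s6.png

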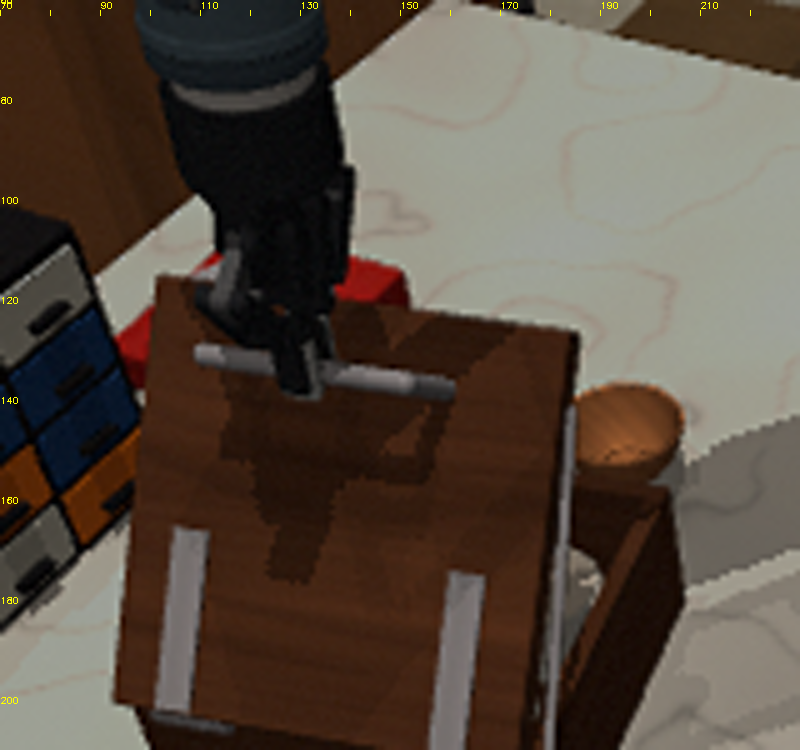

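Image and kinematics both give about 0.84–0.86, or 8–9° under balance. Holding for a moment to check it stays still, and checking the covers.

drive_tool(deltas=[[[0,0,0],0],[[0,0,0],0],[[0,0,0],0],[[0,0,0],0],[[0,0,0],0],[[0,0,0],0],[[0,0,0],0],[[0,0,0],0]])

```text
time_s: 13.8
eef_pos: [0.5475, -0.2796, 0.2881]
eef_rot: [0.031, 0.628, 0.778, 0.0]
wrist_force: [0.2, -3.0, 1.9]
opening: 0.112
```

```bash
python3 chk.py 7; python3 - <<'E'
from h import *
c=cam("scene");cv2.imwrite("pics/f.png",cv2.cvtColor(c["frame"],cv2.COLOR_RGB2BGR))
E
```

```text
13.9 [ 0.54746132 -0.27960335  0.28813589] [3.05279133e-02 6.27923082e-01 7.77676333e-01 4.12870298e-04] [-0.46413398 -2.07167706  1.70383753]
grasp chest 0.04232254221104737 -0.0011785394708018768 0.3071004742841563 r 0.22118859350625883 (.2129) q 0.8619882352107615
```

View pics/f.png

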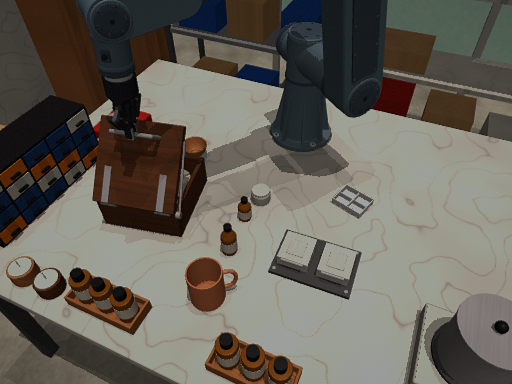

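The hatch is held still. Both covers are shut at (296,250) and (337,262), and the bottles, pitcher, tin, bowl and tray are where they were. Handing in.

```bash
python3 -c "
from bench import hand_in
print(hand_in())"
```

```text
the job is handed in; nothing more can be done
None
```

I pressed both mould covers until they snapped shut, then raised the hatch past its balance point without letting go. I eased it back and handed in at about 14 s with the gripper still holding it.

- **Covers:** I pressed the right one first, then the left. The last picture shows both lying flat.
- **Hatch raise:** it reached about 1.11 rad by the image and 1.12 by arm position, roughly 6–7° past the balance point.
- **Hatch hold:** it finished at about 0.83–0.86 rad, roughly 8–10° under the balance point. It did not move over 0.9 s of standing still, with the grip opening steady at 0.11.
- **Other objects:** the bottles, pitcher, tin, bowl and tray look unmoved in the last picture.

**Checks that disagreed or stood out:**
- **Grasp point:** it lies 8 mm farther from the hinge than the model says (0.221 m against 0.213 m). The bar probably sits nearer the finger tips. The angle read from the image agreed to about 0.03 rad.
- **Pressing force:** the wrist force reached 43 N when the right cover bottomed out. That push was through the finger tips and below the 120 N wrist limit, but I cannot confirm whether the 40 N limit on the arm or gripper body could count it.

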